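# Fold the recipe stand flat

## Robot

A 6-joint arm with a two-finger parallel gripper is mounted at the origin on a cart in front of the work surface, level with it; the furniture and walls round the work are solid. World frame = base frame: x ahead of the robot, y to its left, z up, the work surface at z = 0. Lengths are in m, angles in degrees, forces in N, time in s.
With the tool pointing down it reaches from about 0.4 to 0.825 m from the base axis. Payload 7 kg.
Tool frame: the origin (TCP) lies midway between the tips of the shut fingers; the grasp point (between the pads) lies 19 mm behind it; z points along the fingers, y is the direction in which the jaws open and shut (so a half turn about z gives the same grasp; the last joint's range is limited). The gripper opens to 88 mm and grips with 3 to 60 N. Pads are 19 mm wide; open, the fingers measure 130 mm over their backs; the gripper's body (78 mm by 193 mm) begins 47 mm behind the grasp point.
Start: joints at [82.512, 20.546, 0.682, 0, -70.136, -16.507], TCP at [0.275, 0.617, 0.227] pointing down, gripper open.
Joint ranges: [-176.03, 176.03], [-82.01, 121.73], [-58.28, 71.71], [-173.87, 95.51], [-174.79, -0.11], [-173.66, 173.66]. Speed limits (degrees/s): [136.94, 136.94, 172.46, 180, 180, 180].

## Interface

Orientations are given as a 3x3 rotation matrix whose columns are the frame's x, y, z axes.
In Python, from rig import robot gives the robot as it stands. Calls block until the motion is done:
- robot.goto(position, orientation): joint-space move of the TCP to a pose.
- robot.servo_line(position, ori=None, speed=0.15): straight line of the TCP; ori=None keeps the orientation; speed is the mean speed in m/s.
- robot.movej(angles): joint-space move.
- robot.move_gripper(opening): opening from 0.0 (shut) to 1.0 (fully open); the grip force is fixed at half the most; returns when the fingers have stopped.
- robot.dwell(seconds).
- robot.ik(position, orientation): joint angles nearest the present ones, or None.
- robot.grab_frame(name): name is "side" or "top"; returns (picture, depth): 400x640x3 uint8, red, green, blue; 400x640 float32, m along the optical axis (not along the pixel's ray), 0 where there is no reading.
- robot.camera_info(name): a dict with "vfov" (degrees; the focal length in pixels is half the picture's height over the tangent of half this angle, whatever the lens; pixels are square), "cx", "cy" (the principal point, pixels), "view" (4x4, takes a point from world to camera coordinates). Camera axes: x right, y down, z forward; pixel columns grow to the right and rows downward; lengths in m; the calibration is good to about 2 mm. A picture is of the moment at which its call begins. camera_info takes no time and is no camera call.
A pose or a line that the arm cannot do raises robot.Unreachable and nothing moves.
- robot.job_done(): hands the job in, once; it reports no verdict.
Readings, each from a call of its own:
- robot.read_t(): time.
- robot.read_qpos(): joint angles.
- robot.read_qvel(): joint speeds.
- robot.read_effort(): joint torques, N m.
- robot.read_position(): TCP position.
- robot.read_tcp_rot(): TCP orientation.
- robot.read_force(): force on the tool from outside, world axes, zero at the start.
- robot.read_ft_torque(): the same for the moment, N m.
- robot.read_grip_width(): opening from 0.0 (shut) to 1.0 (fully open).
Only numpy, scipy, OpenCV 4.12 (cv2) and the standard library are available. Lean on these libraries where they do the work, as an engineer would, in place of code of your own. Each camera call takes 0.05 s, during which the arm holds its last target.

## Task

The larger wooden stand, the recipe stand with a steel lift bar along its free edge, is propped up on its ratchet and cannot be pushed down. Fold it away: raise its board by the bar through the remaining notches and on past the top until the weighted pawl at its side tips over, then lower the board all the way flat without letting it drop, and let go. Do not touch the small stand with the phone.

Things in the scene. Friction and masses are not known exactly. Their poses are not given: they have to be found in the camera images.
- recipe_board (a joint): Angle of the recipe stand's board, rad: 0 = flat, grows as the bar is raised, stop at 1.40. Notches hold it at 0.31, 0.56 and 0.80; it starts in one of the first two and clicks upwards freely. At about 1.1 the brass-weighted pawl tips over and stays off; then the board swings freely and falls if let go. Raise it to about 1.2, short of the stop. Board 0.28 to 0.46 kg, about 2 N at the bar.
- lift_bar (a point): Middle of the lift bar: round steel, 12 mm thick, 110 mm long, at the board's free edge, 168 mm from the hinge line. y runs along the bar, x along the board away from the hinge. A 41 mm gap between bar and board, open below, lets fingers straddle the bar within 35 mm of its middle; it can turn in the fingers. When flat its centre is 35 mm above the worktop, nothing under it.
- board_hinge (a point): Mid-point of the recipe stand's hinge line, 35 mm above the worktop; the stand is fixed. x is level, from the hinge towards the bar (to the robot's right, -1.57 +- 0.35 rad), y along the hinge, z up; the bar moves on a circle of 168 mm about it. Board: light wood, 130 mm wide, 121 mm deep, 10 mm thick. At +y, 70 to 106 mm from the middle, stands the steel ratchet, up to 155 mm high.
- phone_stand: The small stand of the same light wood, 110 x 85 mm, about 155 mm high, with a black phone leaning on it; fixed, not to be touched. Origin at the centre of its underside; the phone faces -x. It is left or right of the recipe stand.

How it is judged:
By the outcome, as a careful person would: the job done as asked, in the order asked, and still so for the second after the job is handed in, with the robot touching nothing.
It also fails if it takes over 42 s, if anything falls off the work surface, if the arm or the gripper's body presses on something with over 40 N, if the wrist force passes 120 N, or if a joint passes its speed limit or range.

## Working session

There is one attempt and no reset: what is moved stays moved. The work goes in short steps, each a Python script; the robot and the scene stay as the last script left them, time stands still between calls to the robot, and variables do not carry over. Pictures are saved under pics/ and viewed, and the job is handed in when it is done.

```bash
ls; mkdir -p pics
python3 - <<'E'
from rig import robot
import cv2,numpy as np
print(robot.read_t())
for n in("side","top"):
    p,d=robot.grab_frame(n); cv2.imwrite(f"pics/{n}0.png",p[:,:,::-1]); np.save(f"{n}0.npy",d); np.save(f"{n}0c.npy",p)
    print(n,robot.camera_info(n), (d>0).mean())
print(robot.read_tcp_rot())
E
```

```text
pics
0.0
side {'vfov': 52.64496353919, 'cx': 318.88048423872016, 'cy': 203.0449196920031, 'view': array([[ 0.91087379, -0.41239993, -0.01533749, -0.42612996],
       [-0.20376321, -0.41711423, -0.88571794,  0.13504034],
       [ 0.35887253,  0.80990248, -0.46397035,  1.0279721 ],
       [ 0.        ,  0.        ,  0.        ,  1.        ]])} 0.9958828125
top {'vfov': 56.09861297714256, 'cx': 321.8972809033, 'cy': 202.73494043891145, 'view': array([[-2.27071488e-02, -9.99742126e-01,  2.57852409e-04,
         8.02830148e-03],
       [-9.71311868e-01,  2.20003398e-02, -2.36789441e-01,
         5.03487208e-01],
       [ 2.36722706e-01, -5.62726818e-03, -9.71560958e-01,
         9.80279620e-01],
       [ 0.00000000e+00,  0.00000000e+00,  0.00000000e+00,
         1.00000000e+00]])} 0.9960078125
[[ 9.13542080e-01 -4.06743981e-01 -4.49468331e-04]
 [-4.06744201e-01 -9.13541041e-01 -1.38630743e-03]
 [ 1.53264437e-04  1.44926881e-03 -9.99998938e-01]]
```

View pics/side0.png

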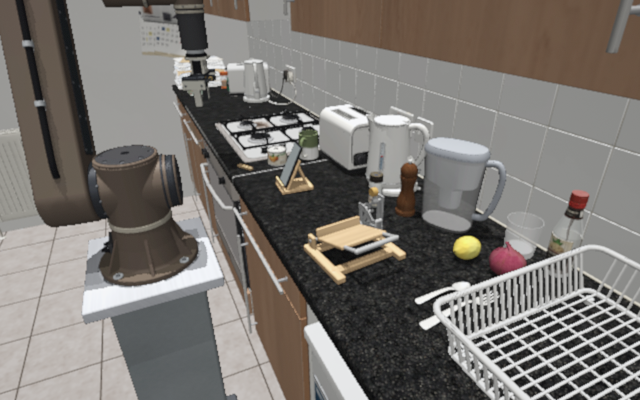

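View pics/top0.png

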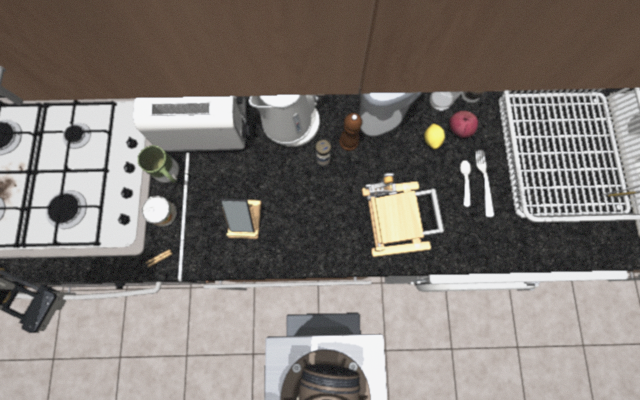

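The top view shows the recipe stand around (400,217) with its bar at about (436,212) and the ratchet at (382,187). The phone stand is at (241,217). Next I'll measure the stand.

```bash
cat > h.py <<'E'
import numpy as np,cv2
from rig import robot
def cam(n):
    c=robot.camera_info(n); f=200/np.tan(np.radians(c['vfov']/2)); return f,c['cx'],c['cy'],c['view']
def cloud(n,d):
    f,cx,cy,V=cam(n); v,u=np.mgrid[0:400,0:640]
    P=np.stack([(u-cx)/f*d,(v-cy)/f*d,d],-1)
    return (P-V[:3,3])@V[:3,:3]
def proj(n,p):
    f,cx,cy,V=cam(n); q=V[:3,:3]@np.asarray(p)+V[:3,3]; return f*q[0]/q[2]+cx,f*q[1]/q[2]+cy
E
python3 - <<'E'
from h import *
for n,(a,b,c,e) in {"top":(350,165,460,265),"side":(290,160,420,285)}.items():
    p=np.load(n+"0c.npy")[b:e,a:c,::-1]; s=min(790/p.shape[1],590/p.shape[0])
    cv2.imwrite(f"pics/{n}0z.png",cv2.resize(p,None,fx=s,fy=s,interpolation=cv2.INTER_CUBIC)); print(n,s)
d=np.load("top0.npy");P=cloud("top",d)
np.set_printoptions(precision=3,suppress=True)
for v in (195,205,212,220,228):
    for u in range(404,448,3): print(v,u,P[v,u],end=' ')
    print()
E
```

```text
top 5.9
side 4.72
195 404 [ 0.518 -0.231  0.069] 195 407 [0.257 0.002 1.072] 195 410 [ 0.516 -0.245  0.076] 195 413 [ 0.516 -0.254  0.075] 195 416 [ 0.536 -0.283 -0.002] 195 419 [ 0.536 -0.291 -0.001] 195 422 [ 0.535 -0.3   -0.001] 195 425 [ 0.536 -0.309 -0.002] 195 428 [ 0.535 -0.318  0.   ] 195 431 [ 0.513 -0.3    0.085] 195 434 [ 0.51  -0.306  0.093] 195 437 [ 0.534 -0.344 -0.001] 195 440 [ 0.534 -0.353 -0.   ] 195 443 [ 0.534 -0.362 -0.001] 195 446 [ 0.534 -0.372 -0.004] 
205 404 [ 0.49  -0.229  0.069] 205 407 [ 0.489 -0.236  0.07 ] 205 410 [ 0.489 -0.244  0.072] 205 413 [ 0.489 -0.253  0.069] 205 416 [ 0.488 -0.26   0.074] 205 419 [ 0.505 -0.289 -0.002] 205 422 [ 0.505 -0.297  0.001] 205 425 [ 0.505 -0.306 -0.001] 205 428 [ 0.504 -0.314  0.002] 205 431 [ 0.505 -0.324 -0.003] 205 434 [ 0.483 -0.305  0.089] 205 437 [ 0.483 -0.312  0.092] 205 440 [ 0.504 -0.351 -0.002] 205 443 [ 0.504 -0.36  -0.004] 205 446 [ 0.504 -0.369 -0.004] 
212 404 [ 0.471 -0.228  0.067] 212 407 [ 0.47  -0.235  0.07 ] 212 410 [ 0.471 -0.244  0.066] 212 413 [ 0.47  -0.252  0.068] 212 416 [ 0.468 -0.257  0.079
[... 543 characters left out ...]
6  -0.303 -0.003] 220 428 [ 0.46  -0.311 -0.001] 220 431 [ 0.459 -0.319  0.003] 220 434 [ 0.459 -0.328 -0.   ] 220 437 [ 0.442 -0.309  0.089] 220 440 [ 0.442 -0.316  0.09 ] 220 443 [ 0.459 -0.355 -0.   ] 220 446 [ 0.458 -0.363  0.002] 
228 404 [ 0.427 -0.225  0.065] 228 407 [ 0.426 -0.233  0.066] 228 410 [ 0.426 -0.241  0.066] 228 413 [ 0.425 -0.248  0.071] 228 416 [ 0.425 -0.256  0.071] 228 419 [ 0.425 -0.264  0.072] 228 422 [ 0.436 -0.291  0.001] 228 425 [ 0.436 -0.3   -0.   ] 228 428 [ 0.436 -0.309 -0.001] 228 431 [ 0.436 -0.317  0.   ] 228 434 [ 0.436 -0.326 -0.001] 228 437 [ 0.436 -0.335 -0.001] 228 440 [ 0.42  -0.314  0.091] 228 443 [ 0.435 -0.352  0.001] 228 446 [ 0.435 -0.36   0.001]
```

```bash
sleep 1
```

```text
(no output)
```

View pics/top0z.png

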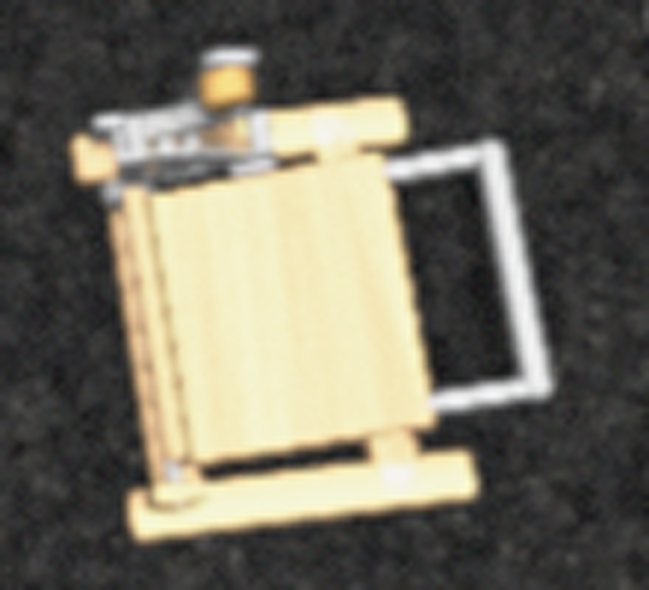

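View pics/side0z.png

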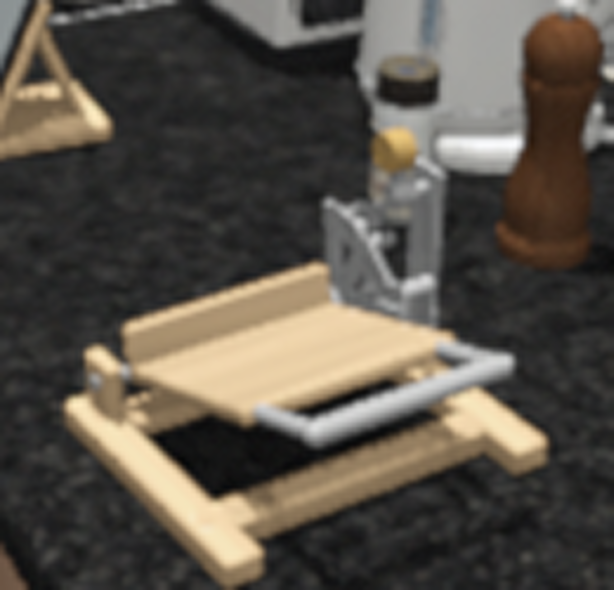

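Run:
```python
from h import *
np.set_printoptions(precision=4,suppress=True)
p=np.load("top0c.npy").astype(int); d=np.load("top0.npy");P=cloud("top",d)
g=p.min(2); sat=p.max(2)-g
m=np.zeros((400,640),bool); m[183:240,412:450]=True
m&=(g>110)&(sat<25)
n,l,st,_=cv2.connectedComponentsWithStats(m.astype(np.uint8)); k=1+st[1:,4].argmax(); m=l==k; print(st[k])
v,u=np.nonzero(m)
z0=.035+.168*np.sin(.31)
f,cx,cy,V=cam("top"); C=-V[:3,:3].T@V[:3,3]
r=np.stack([(u-cx)/f,(v-cy)/f,np.ones(len(u))],-1)@V[:3,:3]
Q=C+r*((z0-C[2])/r[:,2])[:,None]
# bar pixels only: exclude side arms by iterative line fit (y as fn of x)
w=Q[:,1]<-.29
for i in range(5):
    c=np.polyfit(Q[w,0],Q[w,1],1); res=(Q[:,1]-np.polyval(c,Q[:,0]))/np.hypot(1,c[0]); w=abs(res)<.008
print(c,w.sum(),res[w].std())
dirn=np.array([1,c[0]])/np.hypot(1,c[0])
t=Q[w,:2]@dirn; print("len",np.ptp(t),t.min(),t.max())
mid=Q[w,:2].mean(0); mid=mid+dirn*((t.min()+t.max())/2-t.mean()); print("mid",mid,proj("top",[*mid,z0]),proj("side",[*mid,z0]))
pz=P[m][w]; print("depth bar z",np.median(pz[:,2]),np.median(pz,0))
hx=np.array([dirn[1],-dirn[0]]) ; hx=hx if hx[1]<0 else -hx
print("hinge x dir",hx,"yaw",np.arctan2(hx[1],hx[0]))
H=mid-.168*np.cos(.31)*hx; print("hinge",H,proj("top",[*H,.035]),proj("side",[*H,.035]))
# board plane from depth
M=np.zeros((400,640),bool);M[200:236,382:418]=True; M&=(sat>40)&(g>90)&(P[:,:,2]>.03)&(P[:,:,2]<.1)
b=P[M]; s=(b[:,:2]-H)@hx; q=np.polyfit(s,b[:,2],1);print("board slope",np.arctan(q[0]),q)
for _ in range(3):
  k=abs(b[:,2]-np.polyval(q,s))<.006; q=np.polyfit(s[k],b[k,2],1)
print(np.arctan(q[0]),q,k.mean())
# side: bar
ps=np.load("side0.npy");S=cloud("side",ps);uu,vv=proj("side",[*mid,z0]);print(S[int(vv)-3:int(vv)+4,int(round(uu))])
```

```text
[415 188  29  47 360]
[ 0.098  -0.3575] 236 0.004145067863016615
len 0.12222038637048283 0.3770368615962284 0.4992572479667112
mid [ 0.4708 -0.3113] (np.float64(436.6224972824057), np.float64(209.78414605008072)) (np.float64(376.84878018794114), np.float64(244.4102408913295))
depth bar z 0.08961958137192817 [ 0.4714 -0.3106  0.0896]
hinge x dir [ 0.0975 -0.9952] yaw -1.473095475265544
hinge [ 0.4552 -0.1521] (np.float64(375.1826155394813), np.float64(220.44095581089957)) (np.float64(338.3421117171916), np.float64(231.76640001108575))
board slope 0.3060645781779129 [0.316  0.0405]
0.30647868491014135 [0.3164 0.0405] 0.9959183673469387
[[ 0.5436 -0.201   0.0102]
 [ 0.4714 -0.3103  0.0919]
 [ 0.4699 -0.3129  0.0912]
 [ 0.4677 -0.3165  0.0913]
 [ 0.4675 -0.3169  0.089 ]
 [ 0.4689 -0.315   0.0848]
 [ 0.4686 -0.3158  0.0827]]
```

The board slope of 0.306 puts the stand in the first notch (0.31), and bar height agrees. The bar line fit picks up the side arms, though: the length came out 122 mm. I'll refit it row by row and check the hinge.

Run:
```python
from h import *
np.set_printoptions(precision=4,suppress=True)
p=np.load("top0c.npy").astype(int)
g=p.min(2)
z0=.035+.168*np.sin(.31)
f,cx,cy,V=cam("top"); C=-V[:3,:3].T@V[:3,3]
def ray(u,v,z):
    r=np.stack([(u-cx)/f,(v-cy)/f,np.ones(len(u))],-1)@V[:3,:3]; return C+r*((z-C[2])/r[:,2])[:,None]
vs=np.arange(186,236);us=[]
for v in vs:
    row=g[v,428:448].astype(float); row=np.clip(row-80,0,None); us.append([row.sum(),(row*np.arange(428,448)).sum()/max(row.sum(),1)])
us=np.array(us)
for a,b in zip(vs,us): print(a,b.round(1),end=' ')
k=(vs>=195)&(vs<=226)
Q=ray(us[k,1],vs[k],z0)
c=np.polyfit(Q[:,0],Q[:,1],1);res=Q[:,1]-np.polyval(c,Q[:,0]);print("\n",c,res.std())
yaw=np.arctan2(-1,c[0]);hx=np.array([np.cos(yaw),np.sin(yaw)]);hy=np.array([-hx[1],hx[0]])
print("yaw",yaw,hx)
# ends: top and bottom row crossing half brightness along bar line
for v in list(range(185,192))+list(range(226,237)):
    u=np.polyfit(vs[k],us[k,1],1)@[v,1]; q=ray(np.array([u]),np.array([v]),z0)[0]; print(v,round(u,1),g[v,int(round(u))],q[:2]@hy)
print('line offset', Q[:,:2].mean(0)@hx)
```

```text
186 [0. 0.] 187 [0. 0.] 188 [ 76.  432.6] 189 [505. 432.] 190 [997.  431.4] 191 [1126.   431.3] 192 [1027.   431.5] 193 [782.  432.4] 194 [640.  433.6] 195 [649.  433.8] 196 [631. 434.] 197 [621.  434.2] 198 [625.  434.4] 199 [636.  434.6] 200 [659.  434.8] 201 [648. 435.] 202 [621.  435.2] 203 [627.  435.3] 204 [637.  435.5] 205 [646.  435.8] 206 [650. 436.] 207 [628.  436.2] 208 [634.  436.3] 209 [640.  436.6] 210 [651.  436.8] 211 [641. 437.] 212 [626.  437.2] 213 [632.  437.3] 214 [640.  437.5] 215 [654.  437.8] 216 [645. 438.] 217 [638.  438.2] 218 [636.  438.3] 219 [652.  438.6] 220 [652.  438.8] 221 [645. 439.] 222 [633.  439.2] 223 [650.  439.4] 224 [686.  439.7] 225 [676.  439.9] 226 [648.  440.1] 227 [641.  440.3] 228 [683.  440.3] 229 [1012.   439.1] 230 [1817.   436.6] 231 [2138.  435.] 232 [1610.   433.4] 233 [677.  430.8] 234 [118.  428.7] 235 [0. 0.] 
 [ 0.1019 -0.3596] 0.00011054257532073478
yaw -1.4692797353061877 [ 0.1013 -0.9949]
185 431.7 47 0.5067004182354337
186 431.9 57 0.5038337937852996
187 432.1 62 0.5009709297599326
188 432.3 110 0.49811181876482064
189 432.5 196 0.4952564534248266
190 432.7 231 0.4924048263841248
191 432.9 233 0.4895569303061377
226 440.0 236 0.39217545424586137
227 440.2 236 0.38945714400594106
228 440.4 237 0.3867423062514846
229 440.6 237 0.38403093433288754
230 440.8 235 0.38132302161751297
231 441.0 209 0.37861856148963685
232 441.2 139 0.37591754735039484
233 441.4 68 0.373219972617728
234 441.6 38 0.3705258307263297
235 441.8 52 0.3678351151275926
236 442.0 53 0.3651478192895544
line offset 0.35774423713510795
```

The row-wise fit is clean (0.1 mm residual, hinge lands on the seen pin midpoint). The bar's middle is at (0.471,-0.312,0.086), with yaw -1.469. I'll check that the path is reachable and that the gap is clear, then approach.

```bash
cat >> h.py <<'E'
yaw=-1.4693; hx=np.array([np.cos(yaw),np.sin(yaw),0]); hy=np.array([-hx[1],hx[0],0]); ez=np.array([0,0,1.])
mid=0.3577*hx+0.4367*hy
H=mid-.168*np.cos(.31)*hx+.035*ez
SH=-.008
def bar(th): return H+.168*(np.cos(th)*hx+np.sin(th)*ez)+SH*hy
def tcp(th): return bar(th)-.019*ez
def R(s): 
    z=-ez; y=s*hx; return np.stack([np.cross(y,z),y,z],1)
E
python3 - <<'E'
from h import *
np.set_printoptions(precision=3,suppress=True)
print(H,bar(.31),[proj("top",H+k*.09*hy) for k in(-1,1)])
for s in(1,-1):
    for p in ([.3,.45,.38],tcp(.31)+.2*ez,tcp(.31),tcp(1.2),tcp(0)): print(s,robot.ik(p,R(s)))
S=cloud("side",np.load("side0.npy"))
for v in range(250,272,3): print(v,S[v,364],(S[v,364]-H)@hx)
# ratchet extents, top & side
for n in("top","side"):
    C=cloud(n,np.load(n+"0.npy"))-H; a,b=C@hx,C@hy; m=(b>.068)&(b<.12)&(a>-.05)&(a<.15)&(C[...,2]>.02)&(C[...,2]<.14)
    print(n,m.sum(),np.percentile(a[m],[1,50,99]),np.percentile(b[m],[1,99]),C[m][:,2].max()+.035)
E
```

```text
[ 0.454 -0.152  0.035] [ 0.463 -0.312  0.086] [(np.float64(380.46632259384353), np.float64(252.55009800241004)), (np.float64(370.3839512483063), np.float64(190.04616258964765))]
1 [ 77.081   4.182  -0.861   0.    -84.956  18.734]
1 [-13.934   8.157 -10.594   0.    -71.25  109.749]
1 [-13.934  18.644 -25.614   0.    -45.742 109.749]
1 [ -2.756   6.62  -25.394   0.    -57.986  98.572]
1 [-14.751  23.06  -27.549   0.    -39.391 110.566]
-1 [  77.081    4.182   -0.861    0.     -84.956 -161.266]
-1 [-13.934   8.157 -10.594   0.    -71.25  -70.251]
-1 [-13.934  18.644 -25.614   0.    -45.742 -70.251]
-1 [ -2.756   6.62  -25.394   0.    -57.986 -81.428]
-1 [-14.751  23.06  -27.549   0.    -39.391 -69.434]
250 [ 0.433 -0.32   0.087] 0.16405616963170527
253 [ 0.493 -0.222  0.   ] 0.07264622264786494
256 [ 0.475 -0.252  0.016] 0.10085643982522761
259 [ 0.468 -0.264  0.017] 0.11249626323913955
262 [ 0.463 -0.272  0.015] 0.12001435605461629
265 [ 0.464 -0.272  0.006] 0.12024149500014854
268 [ 0.463 -0.274 -0.002] 0.12154847838870642
271 [ 0.457 -0.285 -0.001] 0.13190054028016227
top 313 [-0.009  0.025  0.061] [0.069 0.104] 0.15521511595477505
side 489 [-0.01   0.036  0.063] [0.068 0.102] 0.15403153340062317
```

Run:
```python
from h import *
np.set_printoptions(precision=3,suppress=True)
p=robot.read_position()
robot.servo_line([p[0],p[1],.38],speed=.3)
robot.goto([.3,.45,.38],R(-1))
robot.goto(tcp(.31)+[0,0,.22],R(-1))
robot.move_gripper(30/88)
robot.servo_line(tcp(.31)+[0,0,.05],speed=.15)
print(robot.read_t(),robot.read_position()-tcp(.31),robot.read_force(),robot.read_grip_width())
for n in("side","top"):
    p,d=robot.grab_frame(n); cv2.imwrite(f"pics/{n}1.png",p[:,:,::-1]); 
    u,v=map(int,proj(n,bar(.31))); print(n,u,v)
    cv2.imwrite(f"pics/{n}1z.png",cv2.resize(p[v-60:v+60,u-80:u+80,::-1],None,fx=4.5,fy=4.5,interpolation=cv2.INTER_CUBIC))
```

```text
8.0417 [ 0.001 -0.     0.051] [0.419 0.564 0.725] 0.3404286725386445
side 374 245
top 437 212
```

```bash
sleep 1
```

```text
(no output)
```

View pics/side1z.png

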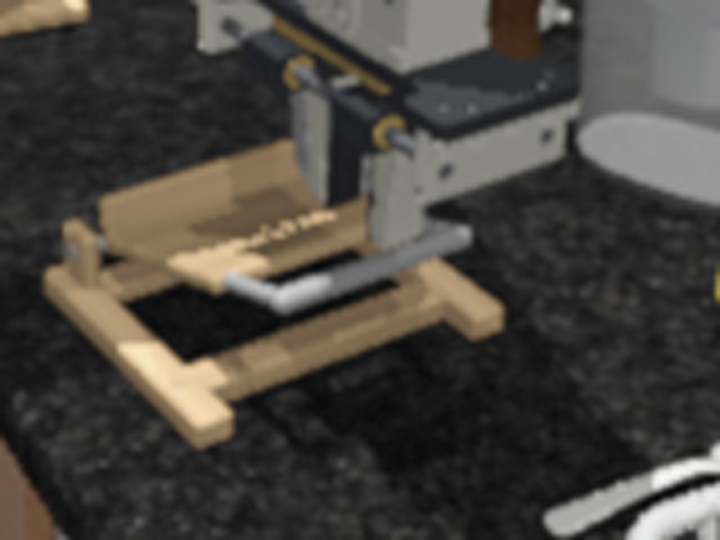

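View pics/top1z.png

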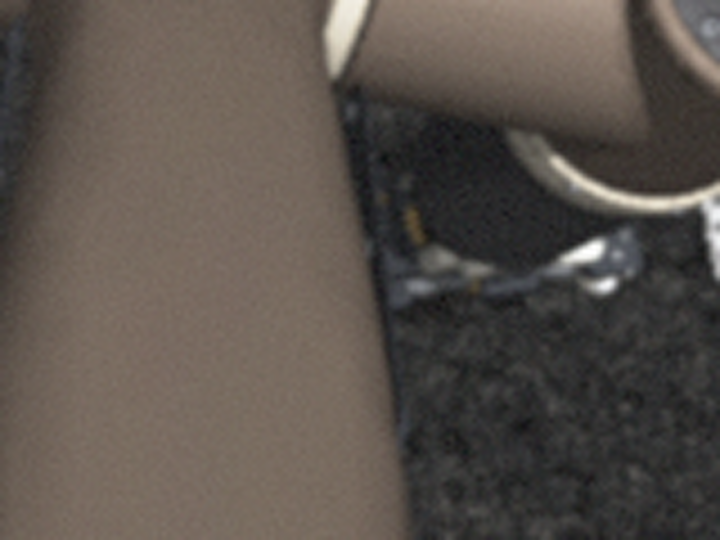

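The side view shows the two fingers just above the bar, lined up across it, with the gripper body's long side along the board's depth. I'll descend, close and check.

Run:
```python
from h import *
np.set_printoptions(precision=3,suppress=True)
robot.servo_line(tcp(.31)+[0,0,.02],speed=.08); print(robot.read_force())
robot.servo_line(tcp(.31),speed=.06); print(robot.read_force(),robot.read_position()-tcp(.31))
robot.move_gripper(0)
print(robot.read_t(),robot.read_grip_width()*88,robot.read_force(),robot.read_position()-tcp(.31))
p,d=robot.grab_frame("side"); u,v=map(int,proj("side",bar(.31)))
cv2.imwrite("pics/side2z.png",cv2.resize(p[v-60:v+60,u-80:u+80,::-1],None,fx=4.5,fy=4.5,interpolation=cv2.INTER_CUBIC))
```

```text
[0.379 0.12  0.581]
[0.042 0.025 0.125] [-0.  0. -0.]
9.6167 11.334708966446746 [1.128 0.676 0.218] [0. 0. 0.]
```

```bash
sleep 1
```

```text
(no output)
```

View pics/side2z.png

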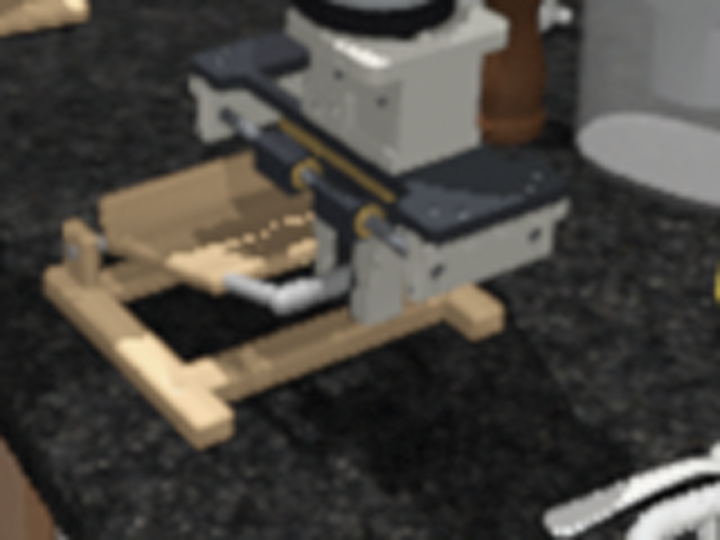

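The fingers straddle the bar and hold it: the opening reads 11.3 mm for a 12 mm bar. Now I'll raise it, watching the force.

Run:
```python
from h import *
np.set_printoptions(precision=2,suppress=True)
for th in np.linspace(.31,1.2,10)[1:]:
    robot.servo_line(tcp(th),speed=.07)
    F=robot.read_force(); print(round(th,2),F,round(robot.read_grip_width()*88,1))
    if np.linalg.norm(F)>30: print("STOP");break
print(robot.read_t(),robot.read_position()-tcp(th))
for n in("side","top"):
    p,d=robot.grab_frame(n); u,v=map(int,proj(n,bar(.8)));np.save(n+"3.npy",d)
    cv2.imwrite(f"pics/{n}3z.png",cv2.resize(p[v-60:v+60,u-80:u+80,::-1],None,fx=4.5,fy=4.5,interpolation=cv2.INTER_CUBIC))
```

```text
0.41 [-0.51 -1.2  -2.02] 11.1
0.51 [ 0.93 -4.01  0.24] 11.3
0.61 [-0.4  -6.83  1.71] 11.0
0.71 [-0.23 -8.31  3.9 ] 10.7
0.8 [-2.07 -9.19  6.99] 11.1
0.9 [ -2.41 -10.62  10.2 ] 11.3
1.0 [-2.25 -8.89 10.72] 10.7
1.1 [-2.45 -7.26 11.18] 11.0
1.2 [-1.75 -6.26 11.43] 10.9
13.1167 [ 0. -0.  0.]
```

```bash
sleep 1
```

```text
(no output)
```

View pics/side3z.png

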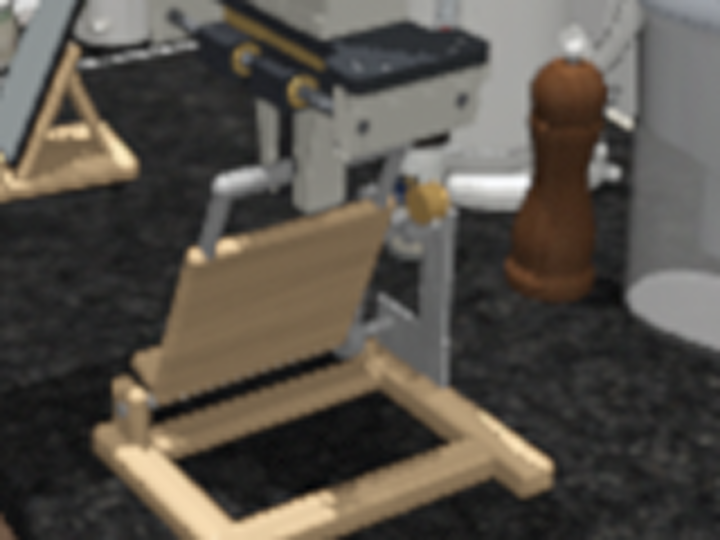

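View pics/top3z.png

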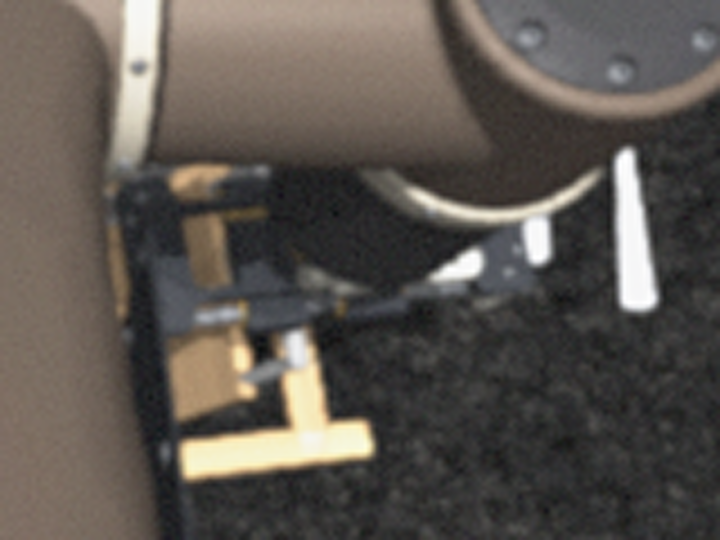

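At 1.2 rad the brass weight has moved across to the bar side of the steel plate. I'll confirm that in 3D before lowering.

Run:
```python
from h import *
np.set_printoptions(precision=3,suppress=True)
p3,d3=robot.grab_frame("side")
for p,d in((np.load("side0c.npy"),np.load("side0.npy")),(p3,d3)):
    hsv=cv2.cvtColor(p,cv2.COLOR_RGB2HSV).astype(int); C=cloud("side",d)-H; a,b,c=C@hx,C@hy,C[...,2]
    m=(hsv[...,0]>14)&(hsv[...,0]<28)&(hsv[...,1]>130)&(b>.06)&(b<.13)&(c>.06)&(c<.16)&(abs(a)<.12)
    print(m.sum(),[np.median(x[m]) for x in(a,b,c)])
    B=(hsv[...,0]>8)&(hsv[...,0]<25)&(abs(b)<.05)&(a>-.02)&(a<.12)&(c>.03)&(c<.12)
    q=np.polyfit(c[B],a[B],1); print(B.sum(),"board angle",np.arctan2(1,q[0]))
```

```text
30 [np.float64(0.0363050447718931), np.float64(0.0764267588009347), np.float64(0.10898835958029986)]
324 board angle 0.34049952648240234
37 [np.float64(0.05440459372928228), np.float64(0.07670406796805017), np.float64(0.11011767060945732)]
807 board angle 1.2228878360679103
```

The weight shifted from 36 to 54 mm along the board, at the same height, so it has gone over. The board angle reads 1.22. I'll lower in small steps with a radial force correction, stopping if anything resists.

Run:
```python
from h import *
np.set_printoptions(precision=2,suppress=True)
dr=0.
ths=np.linspace(1.2,0.06,13)
for th in ths[1:]:
    er=np.cos(th)*hx+np.sin(th)*ez; et=-np.sin(th)*hx+np.cos(th)*ez
    F=np.array(robot.read_force()); 
    dr=np.clip(dr+1e-4*(F@er),-.004,.004)
    robot.servo_line(tcp(th)+dr*er,speed=.07)
    F=np.array(robot.read_force()); print(round(th,2),F,"r %.1f t %.1f dr %.1f"%(F@er,F@et,dr*1e3),round(robot.read_grip_width()*88,1))
    if F@et>12: print("STOP");break
print(robot.read_t())
np.save("dr.npy",dr)
p,d=robot.grab_frame("side"); u,v=map(int,proj("side",bar(.31)))
cv2.imwrite("pics/side4z.png",cv2.resize(p[v-60:v+60,u-80:u+80,::-1],None,fx=4.5,fy=4.5,interpolation=cv2.INTER_CUBIC))
```

```text
1.1 [-0.41 -1.6   4.69] r 4.9 t 0.7 dr 1.2 10.7
1.01 [ 4.55  2.58 -1.93] r -2.8 t 0.8 dr 1.7 10.9
0.92 [ 3.84  2.85 -1.91] r -3.0 t 0.8 dr 1.4 11.0
0.82 [ 3.39  2.53 -0.15] r -1.6 t 1.5 dr 1.1 10.7
0.73 [ 2.5   0.46 -0.02] r -0.2 t 0.1 dr 0.9 11.1
0.63 [1.84 0.03 0.52] r 0.4 t 0.3 dr 0.9 10.9
0.54 [ 1.9   0.97 -0.17] r -0.8 t 0.2 dr 1.0 11.0
0.44 [ 1.2   0.95 -0.83] r -1.1 t -0.4 dr 0.9 11.1
0.35 [-0.41  1.74 -0.08] r -1.7 t 0.5 dr 0.8 11.0
0.25 [-1.14  2.57 -0.38] r -2.7 t 0.3 dr 0.6 11.1
0.16 [-2.44  1.27  0.35] r -1.4 t 0.6 dr 0.3 10.8
0.06 [-2.72  2.11  0.18] r -2.4 t 0.3 dr 0.2 10.8
17.825
```

```bash
sleep 1
```

```text
(no output)
```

View pics/side4z.png

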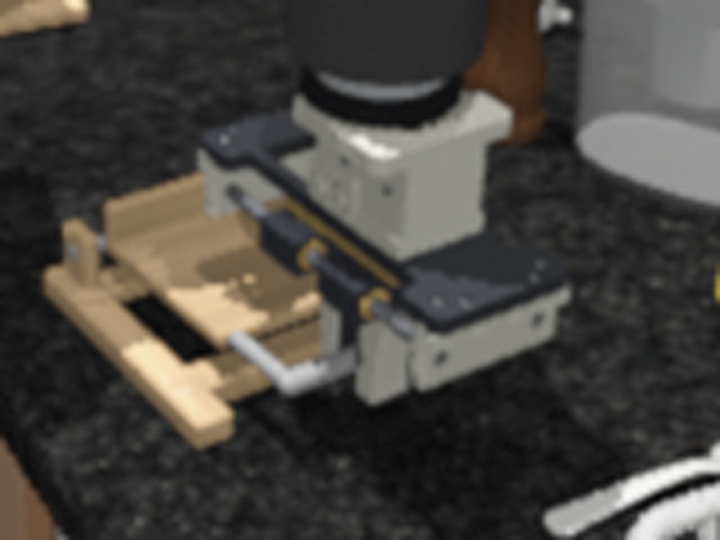

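The board went past all notches with almost no tangential force and is nearly flat. I'll settle it until it makes contact, then release and withdraw straight up.

Run:
```python
from h import *
np.set_printoptions(precision=2,suppress=True)
dr=float(np.load("dr.npy"))
F0=np.array(robot.read_force())
for th in np.arange(.05,-.026,-.01):
    robot.servo_line(tcp(th)+dr*hx,speed=.03); F=np.array(robot.read_force()); print(round(th,2),F)
    if F[2]-F0[2]>5: break
robot.dwell(.2); print(robot.read_force())
robot.move_gripper(30/88); print(robot.read_force(),robot.read_grip_width()*88,robot.read_t())
robot.servo_line(robot.read_position()+np.array([0,0,.03]),speed=.06); print(robot.read_force())
robot.servo_line(robot.read_position()+np.array([0,0,.2]),speed=.2)
p=robot.read_position()
robot.goto([.33,.0,.34],R(-1))
print(robot.read_t(),robot.read_force())
for n in("side","top"):
    p,d=robot.grab_frame(n); u,v=map(int,proj(n,bar(.31)))
    C=cloud(n,d)-H;a,b=C@hx,C@hy
    m=(abs(b)<.04)&(a>.03)&(a<.115)&(C[...,2]>-.03)&(C[...,2]<.15); q=np.polyfit(a[m],C[...,2][m],1);print(n,m.sum(),"board angle",np.arctan(q[0]))
    m=(abs(b)<.04)&(a>.155)&(a<.18)&(C[...,2]>-.02)&(C[...,2]<.15);print("bar top z",np.percentile(C[...,2][m]+.035,[50,95]) if m.any() else None)
    cv2.imwrite(f"pics/{n}5.png",p[:,:,::-1])
    cv2.imwrite(f"pics/{n}5z.png",cv2.resize(p[v-60:v+60,u-80:u+80,::-1],None,fx=4.5,fy=4.5,interpolation=cv2.INTER_CUBIC))
```

```text
0.05 [-3.07  1.37 -0.71]
0.04 [-4.39  2.57  0.25]
0.03 [-3.94  4.08  0.16]
0.02 [-4.23  3.69 -0.17]
0.01 [-7.45  6.4  12.38]
[-7.29  6.78 11.75]
[ 0.09 -0.81 -0.19] 30.125172688517022 19.9083
[-0.42  0.9   0.03]
23.0583 [ 0.12  0.38 -0.24]
side 730 board angle -0.14918861596655378
bar top z [0.04 0.04]
top 844 board angle 0.00012050060941132459
bar top z [0.04 0.04]
```

```bash
sleep 1
```

```text
(no output)
```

View pics/side5z.png

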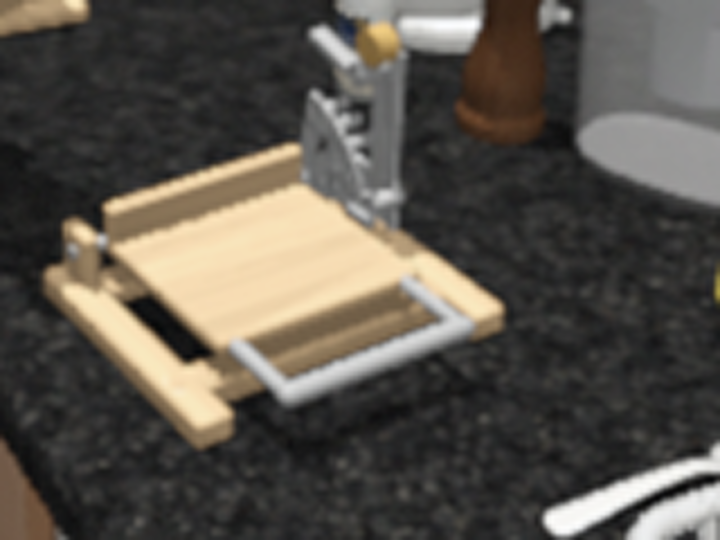

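View pics/top5.png

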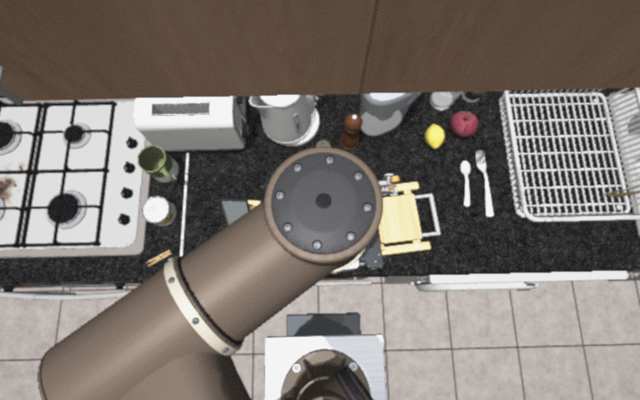

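The board lies flat: the top-view angle is 0.000 and the bar's top is at 0.04. The pawl has tipped clear, and the robot stands free of everything. Handing in.

Run:
```python
from h import *
print(robot.read_position(),robot.read_force(),robot.read_t())
robot.job_done()
```

```text
[ 0.33032722 -0.0003686   0.33960726] [ 0.39684306  0.11497371 -0.01145473] 23.1583
the job is handed in; nothing more can be done
```

The recipe stand is folded flat and the job is handed in at 23.2 s of the 42 s allowed. I gripped the bar, raised the board from the first notch (0.31) to about 1.2 rad and saw the brass weight tip over. Then I lowered the board under control until it touched down, released the bar and backed off upwards.

**Final checks:**
- The board angle from the top camera is 0.000 rad, and the bar's top is at about 0.04 m, as expected when flat.
- The highest wrist force I read was about 16 N.
- The wrist force is about zero with the gripper clear of the stand.
- I kept the arm's path clear of the phone stand; the last pictures show part of it, with the arm hiding the rest from the top camera.

**Disagreement:** my rough board-angle fit from the side camera gave -0.15 rad. I did not trace the cause. I suspect it picked up the base beams, since the picture, the top view and the bar height all show the board flat.

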